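# Gauge the thick furniture leg and bin it as a reject

### The arm

A 6-joint arm with a two-finger parallel gripper is mounted at the origin on the work surface. World frame = base frame: x ahead of the robot, y to its left, z up, the work surface at z = 0. Lengths are in m, angles in rad, forces in N, time in s.
With the tool pointing down it reaches from about 0.25 to 0.725 m from the base axis. Payload 4 kg.
Tool frame: the origin (TCP) lies on the centre line of the jaws, within the pads' length; the fingertips stand 14 mm ahead of it and the grasp point (between the pads) lies 5 mm behind it; z points along the fingers, x is the direction in which the jaws open and shut, and the axes are right-handed (so a half turn about z gives the same grasp; the last joint's range is limited). The gripper opens to 85 mm and grips with 20 to 120 N. Pads are 22 mm wide; open, the fingers measure 114 mm over their backs; the gripper's body (76 mm by 85 mm) begins 54 mm behind the grasp point. The pads swing forward as they close: fully open they stand 13 mm farther back than shut.
Start: joints at [1.174, 0.241, 0.005, 1.335, 0, 1.571], TCP at [0.193, 0.461, 0.245] pointing down, gripper open.
Joint ranges: [-2.72, 2.72], [-1.05, 1.87], [-1.09, 1.28], [-1.99, 2.15], [-1.42, 1.44], [-3.14, 3.14]. Speed limits (rad/s): [2.79, 2.79, 3.14, 3.14, 3.14, 3.14].

### API

Orientations are given as a unit quaternion [x, y, z, w].
In Python, from workcell import get_obs, optics, ticket gives the robot as it stands.
- The arm moves only by the shell command python3 -m inch 'ROWS'. ROWS is JSON, a list that holds one entry, the list of rows, each a list of 5 numbers: the finger opening in cm, from 0 to 8.54, then the shift along the tool's x, y, z in cm, then the turn about the tool's z in degrees. In form: [[[fingers, dx, dy, dz, roll], ...]]. A call has exactly 5 rows; each row is the pose to reach, as a shift and turn from the pose measured when the call began, along the tool's axes at that moment; what a row does not reach only later rows make up. A row lasts 1/8 s, in which the tool goes at most 62.5 mm and 10.7 degrees, less where a joint would pass 70% of its speed; a pose out of reach is approached as far as the arm can. A call with a gripper value outside its range is refused whole. The fingers move at their own pace and stop on an object; the grip force is fixed at half the most. Time passes only in rows, so rows that repeat a pose let the fingers close, or fill a call up. It gives the time, the measured TCP pose, the force and the opening at its end, in the units of the state.
- get_obs(): the state, without advancing time (a new reading comes with each control period).
- optics.camera(name): name is "scene" or "top"; returns (picture, depth): 384x512x3 uint8, red, green, blue; 384x512 float32, m along the optical axis (not along the pixel's ray), 0 where there is no reading.
- optics.camera_info(name): a dict with "vfov" (degrees; the focal length in pixels is half the picture's height over the tangent of half this angle, whatever the lens; pixels are square), "cx", "cy" (the principal point, pixels), "R" (3x3) and "t" (3): a world point X has camera coordinates R X + t. Camera axes: x right, y down, z forward; pixel columns grow to the right and rows downward; lengths in m; the calibration is good to about 2 mm. A picture is of the moment at which its call begins. camera_info takes no time and is no camera call.
- ticket.job_done(): hands the job in, once; it reports no verdict.
The state is a dict: "clock": time; "joint_pos": joint angles; "joint_vel": joint speeds; "tau": joint torques, N m; "eef_pos": TCP position; "tool_rot": TCP orientation; "ft_force": force on the tool from outside, world axes, zero at the start; "ft_torque": the same for the moment, N m; "grip_width": finger opening in m.
Only numpy, scipy, OpenCV 4.12 (cv2) and the standard library are available. Lean on these libraries where they do the work, as an engineer would, in place of code of your own. Each camera call takes 0.05 s, during which the arm holds its last target.

### The job

One of the two white wooden furniture legs standing on the bench looks too thick: check the thicker one by lowering it, foot first and upright, down the middle of the stacked ring gauge until the bottom ring stops it, and let it rest against that ring for a moment. Then lift it out and put it in the wire reject basket, lowering its foot well below the rim before you let go, and leave it in there in any position. Leave the slim leg standing where it is and do not disturb the glue bottle, the screw jar or the wrench.

Things in the scene. Friction and masses are not known exactly. Their poses are not given: they have to be found in the camera images.
- thick_leg_mid (a point): Thicker leg: white-painted wooden cylinder 40 mm in diameter, 150 mm long, upright, with a steel stud (8 mm diameter, 12 mm tall) on top; about 0.13 kg. This point is the middle of the wood, 75 mm above the foot; z points to the stud. In the gauge its lowest 60 mm is below the top ring: grip it about 30 mm below the wooden top. Stands at the near or the far place.
- slim_leg_mid (a point): Slim leg: same white paint, length and stud, but 30 mm in diameter; about 0.08 kg. This point is its middle, 75 mm above the foot. Stays standing. Takes the other place, 80 mm or more from the thick leg, axis to axis.
- gauge_mouth (a point): Ring gauge fixed to the bench: plywood base 130 x 130 mm, three level steel rings above one another on one upright axis, 90 mm outside diameter, 8 mm thick. Inside diameters: top 56, middle 47, bottom 34 mm; upper faces 100, 70, 40 mm above the bench. This point: on the axis, at the top ring's upper face; z up. Three thin posts just outside the rings rise to 103 mm, up to 51 mm from the axis.
- gauge_stop (a point): Point on the gauge's axis at the upper face of the bottom ring, 40 mm above the bench, where the thick leg's foot comes to rest after passing the top and middle rings; z is up.
- basket_in (a point): Wire reject basket, open-topped, fixed to the bench: 200 mm (its x) by 250 mm (its y) outside, walls 5 mm, rim 90 mm above the bench. This point is the centre of its inner floor, 6 mm above the bench; x and y run along its sides, z is up. It stands to the left or the right of the legs, the gauge on the other side.
- offcut: Loose flat wooden offcut 35 x 120 x 18 mm lying in the basket along its +x wall; origin at the centre of its underside. It may be pushed about in there.
- glue: Yellow glue bottle, 60 mm diameter, 170 mm tall, upright beyond the work; origin at the centre of its underside. Leave alone.
- screw_jar: Glass jar with dark lid, 80 mm diameter, 100 mm tall, beyond the work; origin at the centre of its underside. Leave alone.
- wrench: Steel wrench 190 mm long lying flat beyond the work, along its own x; origin at its underside. Leave alone.
Not all that is in view belongs to the job. What is shaped like the part that bears thick_leg_mid but green is not meant.

How it is judged:
By the outcome, as a careful person would: the job done as asked, in the order asked, and still so for the second after the job is handed in, with the robot touching nothing.
It also fails if it takes over 58 s, if anything falls off the work surface, if the arm or the gripper's body presses on something with over 40 N, if the wrist force passes 120 N, or if a joint passes its speed limit or range.

## Working session

There is one attempt and no reset: what is moved stays moved. The work goes in short steps, Python scripts to look and compute and a shell command to move; the robot and the scene stay as the last step left them, time stands still between calls to the robot, and variables do not carry over. Pictures are saved under pics/ and viewed, and the job is handed in when it is done.

```bash
ls; mkdir -p pics; cat > h.py <<'E'
import numpy as np, cv2
from workcell import get_obs, optics, ticket
from scipy.spatial.transform import Rotation as Rn
def info(n):
    c=optics.camera_info(n); f=192/np.tan(np.radians(c['vfov'])/2)
    return f,c['cx'],c['cy'],np.array(c['R']),np.array(c['t'])
def cloud(n,d):
    f,cx,cy,R,t=info(n); v,u=np.mgrid[0:384,0:512]
    P=np.stack([(u-cx)/f*d,(v-cy)/f*d,d],-1)
    return (P-t)@R
def onplane(n,u,v,z):
    f,cx,cy,R,t=info(n); o=-R.T@t; r=R.T@np.array([(u-cx)/f,(v-cy)/f,1.])
    return o+r*(z-o[2])/r[2]
def proj(n,X):
    f,cx,cy,R,t=info(n); p=R@np.array(X)+t
    return f*p[0]/p[2]+cx, f*p[1]/p[2]+cy
def shot(n,tag):
    p,d=optics.camera(n); cv2.imwrite(f'pics/{tag}.png',cv2.cvtColor(p,cv2.COLOR_RGB2BGR)); np.savez(f'{tag}.npz',p=p,d=d); return p,d
def st():
    o=get_obs(); R=Rn.from_quat(o['tool_rot']).as_matrix()
    print('t',round(o['clock'],2),'pos',np.round(o['eef_pos'],4),'F',np.round(o['ft_force'],1),'w',round(o['grip_width'],4),'\nR',np.round(R,3).tolist(),'q',np.round(o['joint_pos'],3)); return o,R
def move_to(X):
    o,R=st(); print('shift cm tool', np.round(R.T@(np.array(X)-o['eef_pos'])*100,2))
E
python3 - <<'E'
from h import *
st()
for n in('scene','top'):
    shot(n,n+'0'); print(optics.camera_info(n))
E
```

```text
pics
t 0.0 pos [0.193  0.4606 0.2444] F [-0.3  0.5  0.3] w 0.0859 
R [[0.386, 0.922, -0.001], [0.922, -0.386, -0.002], [-0.002, 0.0, -1.0]] q [ 1.174  0.241  0.004  1.335 -0.     1.571]
{'vfov': 54.51154090223389, 'cx': 254.27687241729805, 'cy': 195.85187867564005, 'R': array([[ 0.23498135,  0.97184274,  0.01747722],
       [ 0.7596787 , -0.1724061 , -0.62702824],
       [-0.60635966,  0.16061702, -0.77880045]]), 't': array([-0.16101525, -0.3955561 ,  1.38912615])}
{'vfov': 52.97645853675354, 'cx': 253.40418670753658, 'cy': 188.44985172479517, 'R': array([[-0.02604523, -0.99958675, -0.01216464],
       [-0.98483153,  0.0277452 , -0.17128064],
       [ 0.17154737,  0.00751907, -0.98514718]]), 't': array([0.03977449, 0.59914028, 0.96002076])}
```

View pics/scene0.png

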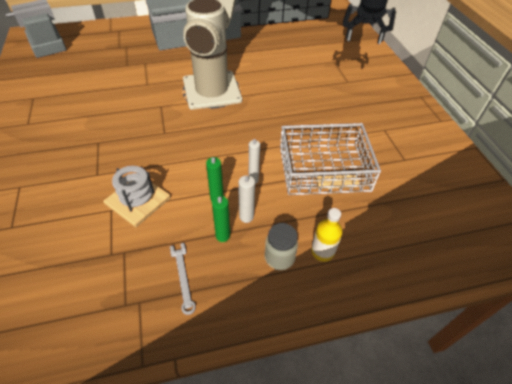

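View pics/top0.png

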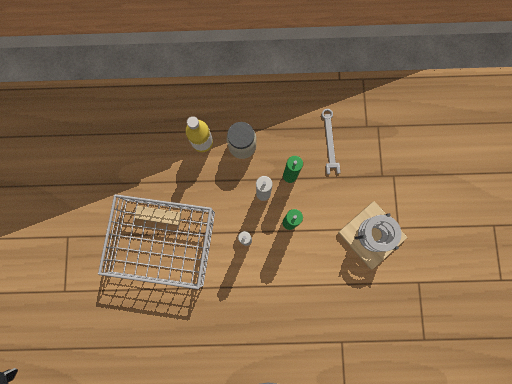

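The scene view shows the base at the top, the gauge at (133,186), the basket at (328,158), two green decoys at (215,175) and (221,218), and white legs at (254,157) and (246,198). In the top view the white legs are at (263,188), which looks thicker, and (244,239). The gauge is at (379,234) and the basket around (157,242).

```bash
cat > m.py <<'E'
from h import *
from scipy.optimize import least_squares
for n in('top','scene'):
    z=np.load(n+'0.npz'); p=z['p'];d=z['d']; P=cloud(n,d); hsv=cv2.cvtColor(p,cv2.COLOR_RGB2HSV)
    ok=d>0
    white=ok&(hsv[...,1]<45)&(hsv[...,2]>110)&(P[...,0]>.2)&(P[...,0]<.8)&(abs(P[...,1])<.5)&(P[...,2]>.02)
    green=ok&(hsv[...,0]>50)&(hsv[...,0]<80)&(hsv[...,1]>120)&(P[...,2]>.02)
    for nm,m in(('w',white),('g',green)):
        k,l,s,c=cv2.connectedComponentsWithStats(m.astype(np.uint8))
        for i in range(1,k):
            if s[i,4]<40: continue
            q=P[l==i]; top=q[(q[:,2]>.14)&(q[:,2]<.156)]
            print(n,nm,s[i].tolist(),'zmax',np.percentile(q[:,2],[50,95,99]).round(3),'med',np.median(q,0).round(3), 'top',len(top),top.mean(0).round(4) if len(top) else '', np.ptp(top,axis=0).round(3) if len(top) else '')
    # table check
    t=P[300:340,240:400] if n=='top' else P[300:330,220:300]; print(n,'table z',np.median(t[...,2]))
    # gauge rings height slices
    g=ok&(abs(P[...,2]-.1)<.006)&(P[...,1]<-.1)&(P[...,1]>-.45)&(P[...,0]>.25)&(P[...,0]<.7)
    q=P[g]; 
    r=least_squares(lambda a:np.hypot(q[:,0]-a[0],q[:,1]-a[1])-a[2],[*q[:,:2].mean(0),.036],loss='soft_l1',f_scale=.003)
    print(n,'gauge',len(q),q.mean(0).round(4),np.ptp(q,axis=0).round(3),r.x.round(4))
    b=ok&(abs(P[...,2]-.088)<.008)&(P[...,1]>.05)&(P[...,1]<.45)&(P[...,0]>.2)&(P[...,0]<.65)&(hsv[...,1]<80)
    q=P[b][:,:2].astype(np.float32); print(n,'basket',len(q),cv2.minAreaRect(q))
E
python3 m.py
```

```text
top w [187, 117, 12, 11, 99] zmax [0.17  0.172 0.173] med [0.745 0.165 0.17 ] top 0  
top w [191, 133, 21, 17, 123] zmax [0.053 0.077 0.079] med [0.72  0.153 0.053] top 0  
top w [256, 176, 16, 16, 203] zmax [0.15  0.154 0.164] med [ 0.593 -0.002  0.15 ] top 193 [ 0.5938 -0.0018  0.1495] [0.037 0.036 0.009]
top w [98, 195, 116, 94, 1288] zmax [0.089 0.093 0.095] med [0.447 0.255 0.089] top 0  
top w [106, 210, 11, 50, 60] zmax [0.061 0.064 0.069] med [0.489 0.39  0.061] top 0  
top w [359, 215, 42, 37, 892] zmax [0.099 0.102 0.103] med [ 0.479 -0.29   0.099] top 0  
top w [238, 231, 14, 13, 128] zmax [0.15  0.162 0.163] med [0.469 0.047 0.15 ] top 115 [0.4687 0.0473 0.1496] [0.028 0.028 0.008]
top g [283, 156, 20, 26, 329] zmax [0.147 0.151 0.153] med [ 0.632 -0.073  0.147] top 190 [ 0.6401 -0.0765  0.1489] [0.037 0.037 0.014]
top g [283, 209, 20, 21, 261] zmax [0.149 0.152 0.153] med [ 0.508 -0.066  0.149] top 198 [ 0.512  -0.0695  0.1493] [0.038 0.037 0.013]
top table z -9.156493286152498e-07
top gauge 699 [ 0.4731 -0.2893  0.0996] [0.092 0.096 0.011] [ 0.4734 -0.289   0.0375]
top 
[... 386 characters left out ...]
101 0.103] med [ 0.495 -0.285  0.071] top 0  
scene w [328, 209, 12, 12, 109] zmax [0.169 0.171 0.172] med [0.751 0.163 0.169] top 0  
scene w [314, 241, 17, 10, 88] zmax [0.06  0.074 0.076] med [0.765 0.143 0.06 ] top 0  
scene w [268, 244, 27, 23, 254] zmax [0.071 0.082 0.087] med [0.768 0.039 0.071] top 0  
scene g [207, 158, 23, 80, 1032] zmax [0.107 0.151 0.152] med [ 0.643 -0.075  0.107] top 281 [ 0.5972 -0.0741  0.1485] [0.163 0.041 0.013]
scene table z -0.00036948719769521626
scene gauge 517 [ 0.4766 -0.2877  0.0993] [0.095 0.095 0.01 ] [ 0.4763 -0.2871  0.0376]
scene basket 667 ((0.4642895758152008, 0.22746199369430542), (0.33970922231674194, 0.20485824346542358), 80.50997924804688)
```

```bash
cat >> m.py <<'E'
    print('---',n)
    ww=ok&(hsv[...,1]<45)&(hsv[...,2]>110)
    for nm,c,rr in(('thick',(.594,-.002),.02),('slim',(.469,.047),.015)):
        m=ww&(np.hypot(P[...,0]-c[0],P[...,1]-c[1])<.04)
        q=P[m&(P[...,2]>.02)&(P[...,2]<.153)]
        rs=least_squares(lambda a:np.hypot(q[:,0]-a[0],q[:,1]-a[1])-rr,c,loss='soft_l1',f_scale=.002) if n=='scene' else None
        t=P[m&(abs(P[...,2]-.15)<.004)]; print(nm,len(t),t.mean(0).round(4),np.ptp(t,axis=0).round(4), rs.x.round(4) if rs else '', len(q))
        side=q[q[:,2]<.14]
        if n=='scene':
            r2=least_squares(lambda a:np.hypot(side[:,0]-a[0],side[:,1]-a[1])-a[2],[*c,rr],loss='soft_l1',f_scale=.002); print('side fit',len(side),r2.x.round(4))
E
python3 m.py | grep -A8 -e '---'; python3 -c "
from h import *
move_to([.594,-.001,.24])"
```

```text
--- top
thick 188 [ 0.5936 -0.0018  0.1496] [0.0367 0.0359 0.0065]  191
slim 114 [0.4686 0.0472 0.1497] [0.0279 0.028  0.0075]  117
scene w [282, 124, 98, 65, 610] zmax [0.089 0.092 0.093] med [0.509 0.191 0.089] top 0  
scene w [239, 140, 21, 79, 842] zmax [0.11  0.151 0.16 ] med [0.603 0.005 0.11 ] top 217 [0.5649 0.0132 0.1483] [0.155 0.078 0.014]
scene w [113, 167, 38, 40, 953] zmax [0.071 0.101 0.103] med [ 0.495 -0.285  0.071] top 0  
scene w [328, 209, 12, 12, 109] zmax [0.169 0.171 0.172] med [0.751 0.163 0.169] top 0  
scene w [314, 241, 17, 10, 88] zmax [0.06  0.074 0.076] med [0.765 0.143 0.06 ] top 0  
scene w [268, 244, 27, 23, 254] zmax [0.071 0.082 0.087] med [0.768 0.039 0.071] top 0  
--
--- scene
thick 128 [ 5.995e-01 -2.000e-04  1.494e-01] [0.0326 0.0357 0.0071] [ 5.937e-01 -2.000e-04] 535
side fit 383 [ 5.946e-01 -3.000e-04  1.950e-02]
slim 49 [0.4748 0.0477 0.1495] [0.0236 0.024  0.0074] [0.4682 0.0492] 284
side fit 224 [0.4697 0.0489 0.0138]
t 0.1 pos [0.193  0.4607 0.2445] F [-0.6  0.3  0. ] w 0.0855 
R [[0.386, 0.922, -0.001], [0.922, -0.386, -0.002], [-0.002, -0.0, -1.0]] q [1.174 0.241 0.004 1.335 0.    1.571]
shift cm tool [-27.08  54.82   0.5 ]
```

The thick leg is at (0.594, −0.001) with a fitted diameter of 39 mm and a top at 0.150. The slim leg is at (0.469, 0.048) with a fitted diameter of 28 mm. The views agree to about 2 mm, so I'm moving.

```bash
python3 -m inch '[[[8.5,-2.7,5.4,0,0],[8.5,-5.4,10.9,0,0],[8.5,-8.1,16.4,0,0],[8.5,-10.8,21.9,0,0],[8.5,-13.5,27.4,0,0]]]'; python3 -m inch '[[[8.5,-2.7,5.4,0,0],[8.5,-5.4,10.9,0,0],[8.5,-8.1,16.4,0,0],[8.5,-10.8,21.9,0,0],[8.5,-13.5,27.4,0,0]]]'; python3 -c "
from h import *
move_to([.594,-.001,.24]);move_to([.594,-.001,.115])"
```

```text
clock: 0.72
eef_pos: [0.3944, 0.2286, 0.2445]
tool_rot: [0.833, 0.554, -0.001, 0.0]
ft_force: [0.1, 0.7, -0.2]
grip_width: 0.0849
clock: 1.35
eef_pos: [0.5959, -0.0035, 0.2442]
tool_rot: [0.833, 0.554, -0.001, 0.0]
ft_force: [0.2, 0.7, 0.3]
grip_width: 0.0851
t 1.35 pos [ 0.5959 -0.0035  0.2442] F [0.2 0.7 0.3] w 0.0851 
R [[0.386, 0.922, -0.002], [0.922, -0.386, -0.001], [-0.002, -0.001, -1.0]] q [-5.000e-03  4.370e-01  2.810e-01  1.417e+00 -1.000e-03  3.920e-01]
shift cm tool [ 0.16 -0.27  0.42]
t 1.35 pos [ 0.5959 -0.0035  0.2442] F [0.2 0.7 0.3] w 0.0851 
R [[0.386, 0.922, -0.002], [0.922, -0.386, -0.001], [-0.002, -0.001, -1.0]] q [-5.000e-03  4.370e-01  2.810e-01  1.417e+00 -1.000e-03  3.920e-01]
shift cm tool [ 0.19 -0.25 12.92]
```

```bash
python3 -m inch '[[[8.5,0.1,-0.1,1,0],[8.5,0.2,-0.3,4,0],[8.5,0.2,-0.3,8,0],[8.5,0.2,-0.3,11,0],[8.5,0.2,-0.3,12.9,0]]]'; python3 -c "
from h import *
move_to([.594,-.001,.115])"
```

```text
clock: 1.98
eef_pos: [0.5914, 0.0003, 0.1127]
tool_rot: [0.832, 0.554, -0.003, -0.001]
ft_force: [0.2, -0.3, -0.1]
grip_width: 0.0853
t 1.98 pos [5.914e-01 3.000e-04 1.127e-01] F [ 0.2 -0.3 -0.1] w 0.0853 
R [[0.385, 0.923, -0.006], [0.923, -0.385, -0.001], [-0.003, -0.005, -1.0]] q [ 1.000e-03  5.080e-01  4.400e-02  1.113e+00 -1.000e-03  3.970e-01]
shift cm tool [-0.02  0.29 -0.24]
```

```bash
python3 -m inch '[[[7,0,0,0,0],[5.5,0,0,0,0],[4.5,0,0,0,0],[4.2,0,0,0,0],[4.1,0,0,0,0]]]'; python3 -c "
from h import *
st();shot('scene','s1');shot('top','t1')"
```

```text
clock: 2.6
eef_pos: [0.5917, 0.0002, 0.1133]
tool_rot: [0.832, 0.554, -0.002, -0.001]
ft_force: [-0.6, -1.1, -0.3]
grip_width: 0.041
t 2.6 pos [5.917e-01 2.000e-04 1.133e-01] F [-0.6 -1.1 -0.3] w 0.041 
R [[0.386, 0.923, -0.005], [0.923, -0.386, -0.001], [-0.003, -0.004, -1.0]] q [ 1.000e-03  5.080e-01  4.500e-02  1.113e+00 -1.000e-03  3.970e-01]
```

```bash
python3 -m inch '[[[4.8,0,0,0,0],[4.8,0,0.27,-0.1,0],[4.8,0,0.27,-0.1,0],[3.5,0,0.27,-0.1,0],[3.5,0,0.27,-0.1,0]]]';python3 -m inch '[[[3.5,0,0,0,0],[3.5,0,0,0,0],[3.5,0,0,0,0],[3.5,0,0,0,0],[3.5,0,0,0,0]]]'; python3 -c "
from h import *
st();shot('scene','s1');shot('top','t1')"
```

```text
clock: 3.32
eef_pos: [0.5942, -0.0009, 0.1142]
tool_rot: [0.832, 0.554, -0.002, -0.001]
ft_force: [0.4, -0.2, 1.7]
grip_width: 0.0388
clock: 3.95
eef_pos: [0.5942, -0.0009, 0.1142]
tool_rot: [0.832, 0.554, -0.002, -0.001]
ft_force: [-0.0, -0.3, 0.6]
grip_width: 0.0386
t 3.95 pos [ 0.5942 -0.0009  0.1142] F [-0.  -0.3  0.6] w 0.0386 
R [[0.386, 0.923, -0.005], [0.923, -0.386, -0.001], [-0.003, -0.004, -1.0]] q [-1.000e-03  5.120e-01  5.400e-02  1.118e+00 -1.000e-03  3.950e-01]
```

View pics/s1.png

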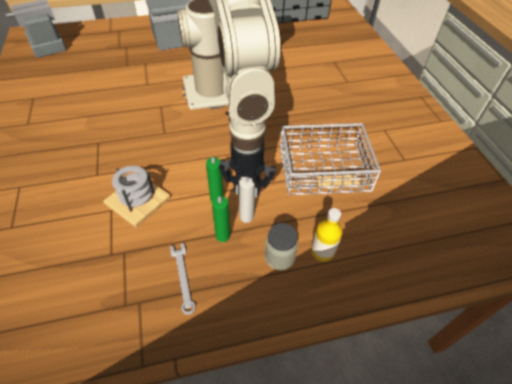

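The leg at (246,200) is between the jaws and the opening has stopped at 38.6 mm. Lifting now.

```bash
python3 -m inch '[[[3.5,0,0,-1.5,0],[3.5,0,0,-5,0],[3.5,0,0,-10,0],[3.5,0,0,-15,0],[3.5,0,0,-19,0]]]'; python3 -c "
from h import *
move_to([.475,-.288,.304]);move_to([.475,-.288,.225])
shot('scene','s2')"
```

```text
clock: 4.68
eef_pos: [0.5952, -0.0006, 0.3075]
tool_rot: [0.832, 0.554, -0.001, -0.0]
ft_force: [0.7, -0.7, -1.7]
grip_width: 0.0391
t 4.67 pos [ 0.5952 -0.0006  0.3075] F [ 0.7 -0.7 -1.7] w 0.0391 
R [[0.386, 0.923, -0.002], [0.923, -0.386, -0.001], [-0.002, -0.002, -1.0]] q [-0.000e+00  4.280e-01  4.300e-01  1.575e+00 -1.000e-03  3.950e-01]
shift cm tool [-31.15  -0.     0.41]
t 4.67 pos [ 0.5952 -0.0006  0.3075] F [ 0.7 -0.7 -1.7] w 0.0391 
R [[0.386, 0.923, -0.002], [0.923, -0.386, -0.001], [-0.002, -0.002, -1.0]] q [-0.000e+00  4.280e-01  4.300e-01  1.575e+00 -1.000e-03  3.950e-01]
shift cm tool [-3.114e+01  1.000e-02  8.310e+00]
```

View pics/s2.png

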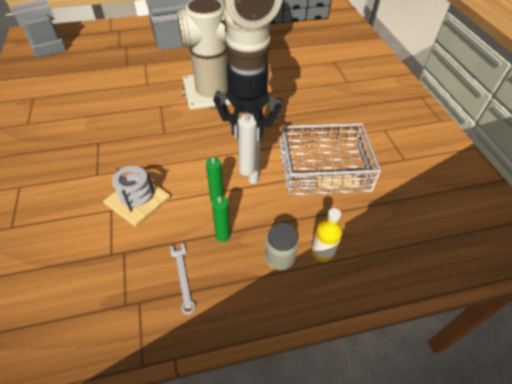

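The leg is upright in the jaws at (248,150), with nothing dragged along. Moving it above the gauge.

```bash
python3 -m inch '[[[3.5,-2,0,0,0],[3.5,-6.5,0,0,0],[3.5,-11,0,0,0],[3.5,-15.5,0,0,0],[3.5,-20,0,0,0]]]'; python3 -m inch '[[[3.5,-3.5,0,0,0],[3.5,-7,0,0,0],[3.5,-9.5,0,0,0],[3.5,-11,0,0,0],[3.5,-11,0,0,0]]]'; python3 -c "
from h import *
move_to([.475,-.288,.225])
shot('scene','s3');shot('top','t3')"
```

```text
clock: 5.35
eef_pos: [0.5177, -0.1869, 0.3122]
tool_rot: [0.833, 0.554, 0.002, 0.002]
ft_force: [0.6, 0.0, -1.2]
grip_width: 0.0388
clock: 5.98
eef_pos: [0.4742, -0.2891, 0.3116]
tool_rot: [0.833, 0.553, 0.001, 0.001]
ft_force: [0.4, 0.1, -0.9]
grip_width: 0.0387
t 5.97 pos [ 0.4742 -0.2891  0.3116] F [ 0.4  0.1 -0.9] w 0.0387 
R [[0.388, 0.922, 0.003], [0.922, -0.388, -0.0], [0.001, 0.003, -1.0]] q [-0.548  0.336  0.306  1.538  0.002 -0.15 ]
shift cm tool [ 0.12 -0.    8.66]
```

View pics/s3.png

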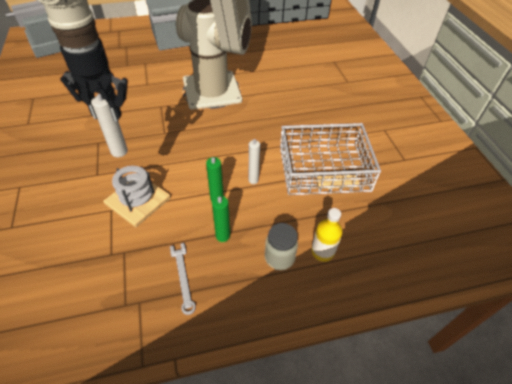

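View pics/t3.png

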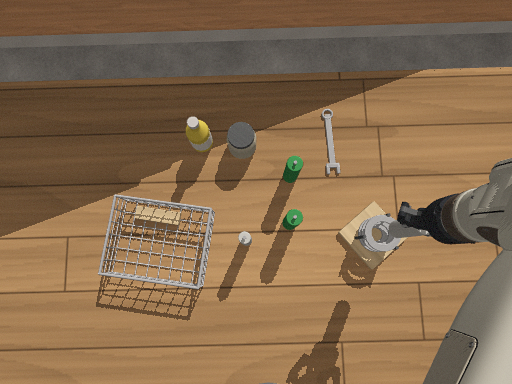

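Scene view: the leg hangs upright over the gauge, foot near (119,155), with the slim leg still at (254,160). Next I fit the held leg's axis and compare it with the gauge in the same camera.

```bash
cat > legfit.py <<'E'
from h import *
import sys
from scipy.optimize import least_squares
def fit(tag,n='scene'):
    z=np.load(tag+'.npz');p=z['p'];d=z['d'];P=cloud(n,d);o=get_obs();c=o['eef_pos']
    hsv=cv2.cvtColor(p,cv2.COLOR_RGB2HSV)
    m=(d>0)&(hsv[...,1]<50)&(hsv[...,2]>110)&(np.hypot(P[...,0]-c[0],P[...,1]-c[1])<.035)&(P[...,2]<c[2]-.025)&(P[...,2]>max(.112,c[2]-.13))
    q=P[m]; print('n',len(q),'zrange',q[:,2].min().round(4),q[:,2].max().round(4))
    zm=c[2]-.115
    def res(a): 
        x=a[0]+a[2]*(q[:,2]-zm); y=a[1]+a[3]*(q[:,2]-zm); return np.hypot(q[:,0]-x,q[:,1]-y)-.0195
    r=least_squares(res,[c[0],c[1],0,0],loss='soft_l1',f_scale=.0015)
    print('foot xy',r.x[:2].round(4),'tilt',r.x[2:].round(4),'tcp',c.round(4),'rms',np.sqrt(np.mean(res(r.x)**2)).round(4))
fit(sys.argv[1])
E
python3 legfit.py s3
python3 - <<'E'
from h import *
from scipy.optimize import least_squares
for n in('top','scene'):
    z=np.load(n+'0.npz');d=z['d'];P=cloud(n,d)
    for zz,ri in((.1,.028),(.07,.0235),(.04,.017)):
        m=(d>0)&(abs(P[...,2]-zz)<.004)&(np.hypot(P[...,0]-.475,P[...,1]+.288)<.05)
        q=P[m]; 
        if len(q)<30: print(n,zz,len(q)); continue
        # annulus residual: distance outside [ri,.045]
        def res(a):
            r=np.hypot(q[:,0]-a[0],q[:,1]-a[1]); return np.maximum(r-.0455,0)+np.maximum(ri-r,0)
        if zz==.1:
            h=cv2.convexHull((q[:,:2]*1e3).astype(np.float32)); 
            e=cv2.minEnclosingCircle(h); print(n,'encl',e)
            # inner edge: nearest per angle
            c=np.array([.475,-.288]); 
            for _ in range(5):
                v=q[:,:2]-c; a=np.arctan2(v[:,1],v[:,0]); r=np.hypot(*v.T); b=np.digitize(a,np.linspace(-np.pi,np.pi,25))
                I=np.array([v[b==k][np.argmin(r[b==k])] for k in np.unique(b)]); O=np.array([v[b==k][np.argmax(r[b==k])] for k in np.unique(b)])
                f=least_squares(lambda s:np.r_[np.hypot(*(I-s[:2]).T)-s[2],np.hypot(*(O-s[:2]).T)-s[3]],[0,0,.028,.045],loss='soft_l1',f_scale=.0015)
                c=c+f.x[:2]
            print(n,'edges',c.round(4),f.x[2:].round(4))
        r=least_squares(res,[.475,-.288]); print(n,zz,len(q),r.x.round(4))
E
```

```text
n 435 zrange 0.1991 0.2867
foot xy [ 0.4752 -0.2883] tilt [0.0004 0.002 ] tcp [ 0.4751 -0.2879  0.3119] rms 0.0011
top encl ((474.1815490722656, -287.6559753417969), 48.6876106262207)
top edges [ 0.4735 -0.2893] [0.0282 0.0448]
top 0.1 655 [ 0.474  -0.2887]
top 0.07 241 [ 0.472  -0.2842]
top 0.04 211 [ 0.4719 -0.2821]
scene encl ((475.2096862792969, -287.6527099609375), 49.249732971191406)
scene edges [ 0.4741 -0.2876] [0.0283 0.0452]
scene 0.1 469 [ 0.4749 -0.2875]
scene 0.07 369 [ 0.476 -0.288]
scene 0.04 252 [ 0.4764 -0.2857]
```

```bash
python3 -m inch '[[[3.5,0,-0.1,1.5,0],[3.5,0,-0.1,4,0],[3.5,0,-0.1,7,0],[3.5,0,-0.1,8.9,0],[3.5,0,-0.1,8.9,0]]]'; python3 -c "
from h import *
move_to([.474,-.2878,.20])
shot('scene','s4')"; python3 legfit.py s4
```

```text
clock: 6.7
eef_pos: [0.474, -0.2858, 0.2212]
tool_rot: [0.832, 0.555, 0.001, -0.001]
ft_force: [0.1, -0.4, -0.7]
grip_width: 0.0387
t 6.7 pos [ 0.474  -0.2858  0.2212] F [ 0.1 -0.4 -0.7] w 0.0387 
R [[0.384, 0.923, 0.0], [0.923, -0.384, 0.002], [0.002, -0.0, -1.0]] q [-0.544  0.358  0.104  1.318  0.002 -0.149]
shift cm tool [-0.19  0.08  2.12]
n 349 zrange 0.1122 0.1974
foot xy [ 0.4748 -0.2849] tilt [-0.0003  0.0048] tcp [ 0.4747 -0.2864  0.2226] rms 0.001
```

```bash
python3 -m inch '[[[3.5,-0.2,0.03,0,0],[3.5,-0.2,0.03,0.6,0],[3.5,-0.2,0.03,1.5,0],[3.5,-0.2,0.03,2.2,0],[3.5,-0.2,0.03,2.8,0]]]'; python3 -c "
from h import *
shot('scene','s5')
for i in range(3): optics.camera('scene'); o=get_obs(); print(o['eef_pos'].round(4),o['ft_force'].round(1))
move_to([.474,-.2878,.154])"; python3 legfit.py s5
```

```text
clock: 7.38
eef_pos: [0.474, -0.2882, 0.1938]
tool_rot: [0.832, 0.555, 0.001, 0.0]
ft_force: [-0.4, -0.4, -1.6]
grip_width: 0.0393
[ 0.4737 -0.288   0.1935] [-0.9  0.4 -1.2]
[ 0.474  -0.2882  0.1941] [ 0.5  0.4 -0.8]
[ 0.4742 -0.2883  0.1945] [ 0.5  0.1 -1.9]
t 7.58 pos [ 0.4742 -0.2883  0.1945] F [ 0.5  0.1 -1.9] w 0.0388 
R [[0.384, 0.923, 0.003], [0.923, -0.384, 0.001], [0.002, 0.002, -1.0]] q [-0.547  0.373  0.056  1.252  0.002 -0.153]
shift cm tool [ 0.03 -0.05  4.05]
n 235 zrange 0.112 0.1689
foot xy [ 0.4752 -0.2868] tilt [-0.0084 -0.0075] tcp [ 0.4742 -0.2883  0.1945] rms 0.001
```

View pics/s5.png

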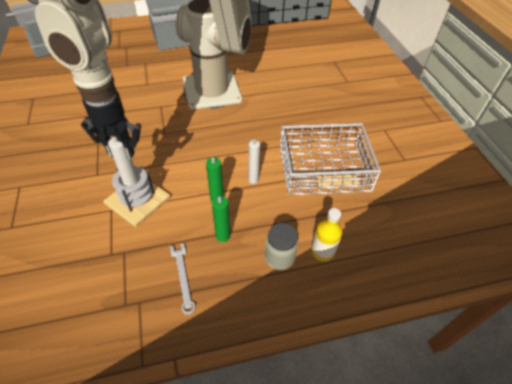

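The foot at (130,180) is through the top ring without contact. Now I go slowly towards the middle ring.

```bash
python3 -m inch '[[[3.5,0,-0.05,0.4,0],[3.5,0,-0.05,0.8,0],[3.5,0,-0.05,1.2,0],[3.5,0,-0.05,1.6,0],[3.5,0,-0.05,1.8,0]]]'; python3 -c "
from h import *
move_to([.474,-.2878,.154])"
```

```text
clock: 8.2
eef_pos: [0.4736, -0.288, 0.1761]
tool_rot: [0.832, 0.555, 0.001, 0.0]
ft_force: [-0.7, 0.1, -1.1]
grip_width: 0.0383
t 8.2 pos [ 0.4736 -0.288   0.1761] F [-0.7  0.1 -1.1] w 0.0383 
R [[0.384, 0.923, 0.002], [0.923, -0.384, 0.001], [0.002, 0.002, -1.0]] q [-0.547  0.384  0.023  1.208  0.002 -0.153]
shift cm tool [0.03 0.02 2.21]
```

No contact, with the foot at about 0.062, inside the middle ring. Continuing down.

```bash
python3 -m inch '[[[3.5,0,0,0.4,0],[3.5,0,0,0.8,0],[3.5,0,0,1.2,0],[3.5,0,0,1.6,0],[3.5,0,0,1.9,0]]]'; python3 -c "
from h import *
move_to([.474,-.2878,.154])"
```

```text
clock: 8.82
eef_pos: [0.4736, -0.288, 0.1567]
tool_rot: [0.832, 0.555, 0.001, -0.0]
ft_force: [0.7, -0.0, -2.3]
grip_width: 0.0387
t 8.82 pos [ 0.4736 -0.288   0.1567] F [ 0.7 -0.  -2.3] w 0.0387 
R [[0.385, 0.923, 0.002], [0.923, -0.385, 0.001], [0.002, 0.001, -1.0]] q [-0.547  0.398 -0.009  1.162  0.002 -0.153]
shift cm tool [0.03 0.03 0.27]
```

```bash
python3 -m inch '[[[3.5,0,0,0.1,0],[3.5,0,0,0.2,0],[3.5,0,0,0.27,0],[3.5,0,0,0.3,0],[3.5,0,0,0.3,0]]]'; python3 -c "
from h import *
st()"
```

```text
clock: 9.45
eef_pos: [0.4738, -0.2881, 0.1541]
tool_rot: [0.832, 0.555, 0.001, 0.0]
ft_force: [-0.8, 0.8, 2.1]
grip_width: 0.0389
t 9.45 pos [ 0.4738 -0.2881  0.1541] F [-0.8  0.8  2.1] w 0.0389 
R [[0.384, 0.923, 0.003], [0.923, -0.384, 0.001], [0.002, 0.002, -1.0]] q [-0.547  0.4   -0.013  1.156  0.002 -0.153]
```

Contact has begun: Fz went from −1.5 to +2.1 at the expected height of 0.154. I press slightly more and rest there.

```bash
python3 -m inch '[[[3.5,0,0,0.08,0],[3.5,0,0,0.12,0],[3.5,0,0,0.12,0],[3.5,0,0,0.12,0],[3.5,0,0,0.12,0]]]'; python3 -c "
from h import *
st()"
```

```text
clock: 10.07
eef_pos: [0.4741, -0.2882, 0.1541]
tool_rot: [0.832, 0.555, 0.002, 0.001]
ft_force: [-0.9, 0.8, 6.5]
grip_width: 0.0387
t 10.07 pos [ 0.4741 -0.2882  0.1541] F [-0.9  0.8  6.5] w 0.0387 
R [[0.384, 0.923, 0.004], [0.923, -0.384, 0.0], [0.002, 0.003, -1.0]] q [-0.547  0.4   -0.014  1.154  0.002 -0.153]
```

```bash
python3 -m inch '[[[3.5,0,0,0.1,0],[3.5,0,0,0.1,0],[3.5,0,0,0.1,0],[3.5,0,0,0.1,0],[3.5,0,0,0.1,0]]]'; python3 -m inch '[[[3.5,0,0,0.1,0],[3.5,0,0,0.1,0],[3.5,0,0,0.1,0],[3.5,0,0,0.1,0],[3.5,0,0,0.1,0]]]'; python3 -c "
from h import *
shot('scene','s6');st()"
```

```text
clock: 10.7
eef_pos: [0.4741, -0.2882, 0.1541]
tool_rot: [0.832, 0.555, 0.002, 0.001]
ft_force: [-1.2, 1.4, 6.3]
grip_width: 0.0389
clock: 11.32
eef_pos: [0.4741, -0.2882, 0.1541]
tool_rot: [0.832, 0.555, 0.002, 0.002]
ft_force: [-1.3, 1.9, 6.5]
grip_width: 0.0388
t 11.38 pos [ 0.4741 -0.2882  0.1541] F [-1.8  1.1  6.2] w 0.039 
R [[0.384, 0.923, 0.005], [0.923, -0.384, -0.0], [0.002, 0.005, -1.0]] q [-0.547  0.399 -0.016  1.152  0.002 -0.153]
```

View pics/s6.png

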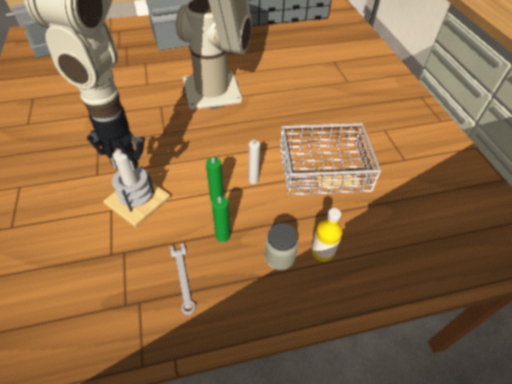

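The leg at (125,165) is seated in the gauge. TCP height stayed at 0.1541 with about 6 N on it for nearly 2 s. Lifting straight out.

```bash
python3 -m inch '[[[3.5,0,0,-0.5,0],[3.5,0,0,-2,0],[3.5,0,0,-3.5,0],[3.5,0,0,-5,0],[3.5,0,0,-6.5,0]]]'; python3 -m inch '[[[3.5,0,0,-2,0],[3.5,0,0,-4.5,0],[3.5,0,0,-7,0],[3.5,0,0,-9.5,0],[3.5,0,0,-10.8,0]]]'; python3 -c "
from h import *
move_to([.46,.265,.32])"
```

```text
clock: 12.0
eef_pos: [0.474, -0.2883, 0.2205]
tool_rot: [0.832, 0.555, 0.002, 0.002]
ft_force: [-0.4, -0.2, -1.0]
grip_width: 0.0387
clock: 12.62
eef_pos: [0.4737, -0.2884, 0.3306]
tool_rot: [0.832, 0.555, 0.003, 0.003]
ft_force: [0.4, 0.0, -0.9]
grip_width: 0.0388
t 12.62 pos [ 0.4737 -0.2884  0.3306] F [ 0.4  0.  -0.9] w 0.0388 
R [[0.384, 0.923, 0.008], [0.923, -0.384, -0.002], [0.001, 0.009, -1.0]] q [-0.548  0.331  0.347  1.578  0.002 -0.154]
shift cm tool [ 50.56 -22.55   0.93]
```

```bash
python3 -m inch '[[[3.5,2,-0.9,0,0],[3.5,6,-2.7,0,0],[3.5,11,-4.9,0,0],[3.5,16,-7.1,0,0],[3.5,21,-9.4,0,0]]]'; python3 -m inch '[[[3.5,5,-2.2,0,0],[3.5,10,-4.5,0,0],[3.5,15,-6.7,0,0],[3.5,19,-8.5,0,0],[3.5,22,-9.8,0,0]]]'; python3 -c "
from h import *
shot('scene','s7');move_to([.458,.267,.13])"
```

```text
clock: 13.25
eef_pos: [0.4664, -0.0557, 0.3291]
tool_rot: [0.832, 0.555, 0.002, 0.002]
ft_force: [2.2, 0.0, -1.7]
grip_width: 0.0388
clock: 13.88
eef_pos: [0.4586, 0.1875, 0.3277]
tool_rot: [0.831, 0.556, 0.001, 0.002]
ft_force: [0.2, -0.6, -1.3]
grip_width: 0.0392
t 13.93 pos [0.4585 0.1907 0.3274] F [ 0.6  2.1 -1.7] w 0.0386 
R [[0.379, 0.925, 0.004], [0.925, -0.379, 0.001], [0.003, 0.003, -1.0]] q [ 0.394  0.211  0.179  1.534 -0.     0.783]
shift cm tool [ 6.98 -3.   19.75]
```

```bash
python3 -m inch '[[[3.5,3,-1.3,0,0],[3.5,5.5,-2.4,0,0],[3.5,7,-3,0,0],[3.5,7,-3,2,0],[3.5,7,-3,5,0]]]'; python3 -c "
from h import *
shot('scene','s8');shot('top','t8');move_to([.458,.267,.13])"; python3 legfit.py s8
```

```text
clock: 14.55
eef_pos: [0.4575, 0.2674, 0.2775]
tool_rot: [0.83, 0.557, 0.003, 0.001]
ft_force: [-0.2, 0.1, -1.6]
grip_width: 0.0391
t 14.65 pos [0.4552 0.2657 0.2738] F [-0.2 -0.2 -1.8] w 0.0388 
R [[0.379, 0.925, -0.003], [0.925, -0.379, -0.003], [-0.004, -0.002, -1.0]] q [ 5.290e-01  2.880e-01  1.420e-01  1.429e+00 -1.000e-03  9.180e-01]
shift cm tool [ 0.28  0.24 14.38]
n 354 zrange 0.1649 0.2485
foot xy [0.4592 0.2684] tilt [-0.0027  0.0011] tcp [0.4552 0.2657 0.2738] rms 0.0013
```

View pics/s8.png

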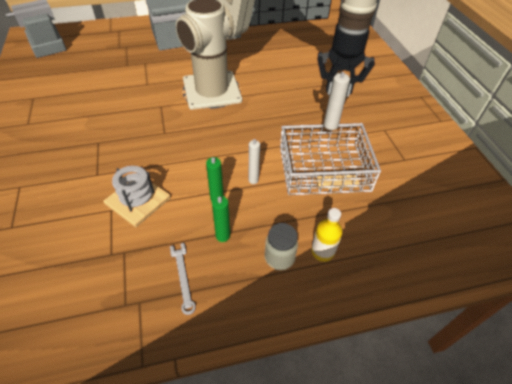

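View pics/t8.png

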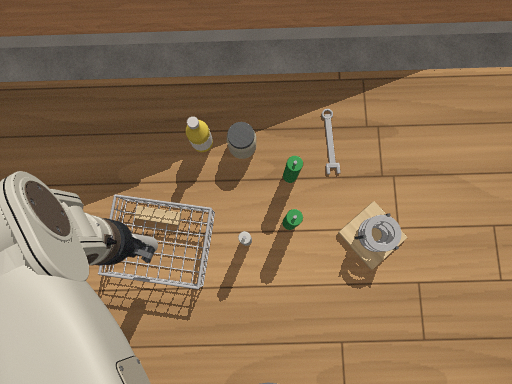

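The leg is held above the basket, its foot at scene (331,128) over the basket's middle, clear of the offcut at top (158,215). Lowering it.

```bash
python3 -m inch '[[[3.5,0.2,0.1,1,0],[3.5,0.3,0.2,3,0],[3.5,0.3,0.2,5.5,0],[3.5,0.3,0.2,8,0],[3.5,0.3,0.2,10,0]]]'; python3 -m inch '[[[3.5,0,0,1,0],[3.5,0,0,2,0],[3.5,0,0,3,0],[3.5,0,0,3.8,0],[3.5,0,0,4.4,0]]]'; python3 -c "
from h import *
shot('scene','s9');move_to([.458,.267,.121])"
```

```text
clock: 15.28
eef_pos: [0.4582, 0.2675, 0.1735]
tool_rot: [0.83, 0.557, -0.002, 0.0]
ft_force: [-0.5, -0.6, -0.3]
grip_width: 0.0387
clock: 15.9
eef_pos: [0.4581, 0.2674, 0.1292]
tool_rot: [0.83, 0.557, -0.002, 0.0]
ft_force: [-0.0, -0.0, -0.6]
grip_width: 0.0388
t 15.95 pos [0.4577 0.2671 0.1284] F [-0.3 -0.4 -2.2] w 0.0387 
R [[0.379, 0.925, -0.004], [0.925, -0.379, -0.003], [-0.004, -0.002, -1.0]] q [ 5.290e-01  3.820e-01 -1.150e-01  1.079e+00 -1.000e-03  9.180e-01]
shift cm tool [0.   0.04 0.74]
```

```bash
python3 -m inch '[[[3.5,0,0,0.2,0],[3.5,0,0,0.4,0],[3.5,0,0,0.6,0],[3.5,0,0,0.75,0],[3.5,0,0,0.8,0]]]'
```

```text
clock: 16.58
eef_pos: [0.4576, 0.2671, 0.1203]
tool_rot: [0.83, 0.557, -0.002, 0.0]
ft_force: [-1.2, -1.0, -1.4]
grip_width: 0.039
```

The foot is essentially on the basket floor, about 8 cm below the rim. Opening.

```bash
python3 -m inch '[[[4,0,0,0,0],[4.5,0,0,0,0],[6,0,0,0,0],[8.5,0,0,0,0],[8.5,0,0,0,0]]]';python3 -m inch '[[[8.5,0,0,-0.5,0],[8.5,0,0,-3,0],[8.5,0,0,-7,0],[8.5,0,0,-12,0],[8.5,0,0,-16,0]]]'; python3 -c "
from h import *
shot('scene','s10');shot('top','t10')"
```

```text
clock: 17.2
eef_pos: [0.4576, 0.2671, 0.1204]
tool_rot: [0.83, 0.557, -0.002, 0.0]
ft_force: [-0.3, 0.6, -0.8]
grip_width: 0.0851
clock: 17.82
eef_pos: [0.4584, 0.2677, 0.283]
tool_rot: [0.83, 0.557, -0.001, 0.0]
ft_force: [-0.1, 1.0, -0.5]
grip_width: 0.0852
```

View pics/s10.png

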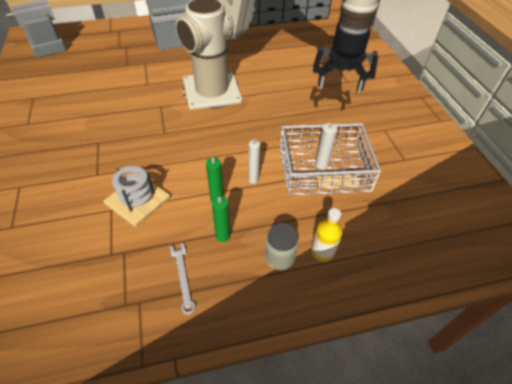

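The leg stands in the basket at (326,146). The gripper is empty and clear above it, and everything else looks unchanged. I check the leg's height, its stability and the other objects' shifts, letting a little time pass.

```bash
python3 -m inch '[[[8.5,0,0,0,0],[8.5,0,0,0,0],[8.5,0,0,0,0],[8.5,0,0,0,0],[8.5,0,0,0,0]]]'; python3 - <<'E'
from h import *
p,d=shot('scene','s11'); z=np.load('scene0.npz'); a=z['p'].astype(int)
df=(abs(p.astype(int)-a).max(2)>40)
for nm,(x0,y0,x1,y1) in dict(slim=(246,136,264,188),greens=(204,154,232,244),jar=(264,220,300,270),glue=(312,206,344,264),wrench=(168,240,198,316)).items(): print(nm,df[y0:y1,x0:x1].sum())
df2=(abs(p.astype(int)-np.load('s10.npz')['p']).max(2)>40); print('leg motion since release px',df2[115:195,280:380].sum())
P=cloud('scene',d); hsv=cv2.cvtColor(p,cv2.COLOR_RGB2HSV)
m=(d>0)&(np.hypot(P[...,0]-.458,P[...,1]-.267)<.04)&(P[...,2]>.1)&(P[...,2]<.2); q=P[m]; print(len(q),q.mean(0).round(3),q[:,2].max().round(3))
st()
E
```

```text
clock: 18.55
eef_pos: [0.4602, 0.2688, 0.2858]
tool_rot: [0.83, 0.557, 0.003, 0.001]
ft_force: [0.3, 0.1, -0.2]
grip_width: 0.0848
slim 212
greens 0
jar 0
glue 0
wrench 0
leg motion since release px 0
308 [0.468 0.263 0.137] 0.169
t 18.6 pos [0.4603 0.2688 0.2859] F [ 0.1 -0.2  0.2] w 0.0849 
R [[0.379, 0.925, 0.005], [0.925, -0.379, 0.002], [0.004, 0.004, -1.0]] q [ 5.290e-01  2.900e-01  1.760e-01  1.451e+00 -1.000e-03  9.180e-01]
```

The slim leg's region differs because the thick leg used to overlap it in this view. I check the slim leg in the top view.

```bash
python3 - <<'E'
from h import *
for t in('top0','t10'):
    z=np.load(t+'.npz');p,d=z['p'],z['d'];P=cloud('top',d);hsv=cv2.cvtColor(p,cv2.COLOR_RGB2HSV)
    m=(hsv[...,1]<45)&(hsv[...,2]>110)&(np.hypot(P[...,0]-.469,P[...,1]-.047)<.04)&(abs(P[...,2]-.15)<.004)
    print(t,m.sum(),P[m].mean(0).round(4))
ticket.job_done()
E
```

```text
top0 114 [0.4686 0.0472 0.1497]
t10 112 [0.4686 0.0469 0.1495]
the job is handed in; nothing more can be done
```

The thicker leg is checked and standing in the reject basket, and the job was handed in at about 18.6 s with the gripper open and clear. No verdict was reported.

- **Gauge check:** I lowered the thick leg (measured about 39 mm across) upright through the top and middle rings without contact. The bottom ring stopped it at the expected height, with about 6 N on it for nearly 2 s.
- **Reject basket:** I lifted it out and let go with its foot on the basket floor, about 8 cm below the rim. It is standing upright, its top at about 0.169 m, and did not move in the pictures after release.
- **Slim leg:** It is still standing, within 0.3 mm of where it began in the top view. A scene-view comparison of that area did show a difference, which I put down to the thick leg having overlapped it there at the start.
- **Other objects:** The glue bottle, screw jar, wrench and green legs showed no pixel change. The two cameras disagreed by 1–2 mm on positions, so I used a value between them for the gauge.

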